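# Stow the tins in the open-front crate and close its keeper bar

### The arm

A 6-joint arm with a two-finger parallel gripper is mounted at the origin on the work surface. World frame = base frame: x ahead of the robot, y to its left, z up, the work surface at z = 0. Lengths are in m, angles in rad, forces in N, time in s.
With the tool pointing down it reaches from about 0.35 to 0.85 m from the base axis. Payload 8.1 kg.
Tool frame: the origin (TCP) lies on the centre line of the jaws, within the pads' length; the fingertips stand 19 mm ahead of it and the grasp point (between the pads) is the TCP; z points along the fingers, y is the line along which they close (so a half turn about z gives the same grasp; the last joint's range is limited). The gripper opens to 93 mm and grips with 3 to 60 N. Pads are 15 mm wide; open, the fingers measure 128 mm over their backs; the gripper's body (75 mm by 188 mm) begins 65 mm behind the grasp point.
Start: joints at [-1.318, 0.13, 1.488, -0, 1.523, -0.085], TCP at [0.199, -0.566, 0.238] pointing down, gripper open.
Joint ranges: [-2.96, 2.96], [-0.89, 2.26], [0.02, 2.5], [-1.34, 4.48], [0, 2.73], [-2.66, 2.66]. Speed limits (rad/s): [2.39, 2.39, 2.79, 3.14, 3.14, 3.14].

### API

Orientations are given as a unit quaternion [w, x, y, z].
In Python, from bench import status, capture, camera_info, arm gives the robot as it stands.
- The arm moves only by the tool jog_arm, never from a script. Its argument "series" is a list of rows, each a list of 7 numbers: the shift along the tool's x, y, z scaled (see below), then the turn, a rotation vector about the tool's x, y, z scaled (see below), then the opening, from 0 (shut) to 1 (fully open). In form: [[dx, dy, dz, rx, ry, rz, hand], ...]. A call has 1 to 20 rows; each row is the pose to reach, as a shift and turn from the pose commanded when the call began, along the tool's axes at that moment, turning the shorter way round; what a row does not reach only later rows make up. The controller multiplies each number of a shift by 0.15 m and each number of a turn by 180 degrees. A row lasts 1/8 s, in which the tool goes at most 62.5 mm and 10.7 degrees, less where a joint would pass 70% of its speed; a pose out of reach is approached as far as the arm can. A call with a number of a shift or a turn outside -1 to 1 is refused whole. A call with a gripper value outside its range is refused whole. The fingers move at their own pace and stop on an object; "squeeze" is the grip in N (left out, the last holds). Time passes only in rows, so rows that repeat a pose let the fingers close. It gives the time, the measured TCP pose, the force, the opening and the grip force at its end, in the units of the state.
- status.sense(): the state, without advancing time (a new reading comes with each control period).
- capture(name): name is "scene" or "top" or "wrist"; returns the picture (384x512x3 uint8, blue, green, red); there is no depth.
- camera_info(name): a dict with "fov_y" (degrees; the focal length in pixels is half the picture's height over the tangent of half this angle, whatever the lens; pixels are square), "cx", "cy" (the principal point, pixels), "origin" and "attitude" of the camera in the world; the wrist camera has in their place "T_tool_cam" (4x4, takes a point from camera to tool coordinates, whose origin is the TCP and whose axes are the flange's). Camera axes: x right, y up, looking along -z (the intrinsics and any distortion apply to the point x, -y, -z); pixel columns grow to the right and rows downward; lengths in m; the calibration is good to about 2 mm. A picture is of the moment at which its call begins: read the wrist's pose just before it. camera_info takes no time and is no camera call.
- arm.sign_off(): hands the job in; it is judged then, once.
The state is a dict: "time_s": time; "joint_pos": joint angles; "joint_vel": joint speeds; "joint_efforts": joint torques, N m; "ee_pos": TCP position; "tcp_rot": TCP orientation; "ft_force": force on the tool from outside, world axes, zero at the start; "ft_torque": the same for the moment, N m; "finger_gap": finger opening in m; "finger_force": force on a finger pad.
Only numpy, scipy, OpenCV 4.12 (cv2) and the standard library are available. Lean on these libraries where they do the work, as an engineer would, in place of code of your own. Each camera call takes 0.05 s, during which the arm holds its last target. There are 200 camera calls.

### The job

Slide the two loose tins across the trunk lid, upright and without lifting them, into the two empty cells of the divided crate, one tin per cell and each fully home against the back wall. Then swing the stiff keeper bar across the cell fronts until it is fully closed against its stop. Leave the upturned cup in its cell, and leave the bowl, the mug, the spoon and the matchbox where they are.

Things in the scene. Friction and masses are not known exactly. Their poses are not given: they have to be found in the camera images.
- tin_a: closed round food tin with a paper wrapper, 96 mm diameter, 90 mm tall, about 0.45 kg, standing upright on the trunk lid in front of the crate; wider than most grippers open. Origin: centre of its underside; z is its axis.
- tin_b: the same as tin_a; the two tins are interchangeable.
- crate: fixed, bottomless plywood crate, 362 mm wide: three cells in a row, 8 mm walls 32 mm high, back wall 55 mm high, front open towards the robot. A thin cork mat lies in each empty cell. Left front corner: 18 mm hinge post; right front corner: steel stop; both 70 mm high. Origin: middle of the footprint, on the surface; x points into the cells (front to back), y left along the row.
- cell_left (a point): point on the surface in the left cell, as the robot sees it: where the centre of a tin's underside is when the tin is fully home (2 mm short of touching the back wall). x points into the cell, y left. The cell is 110 mm wide; its back wall is 50 mm beyond this point, the rounded front ends of its side walls 62 mm before it.
- cell_middle (a point): point on the surface in the middle cell, as the robot sees it: where the centre of a tin's underside is when the tin is fully home (2 mm short of touching the back wall). x points into the cell, y left. The cell is 110 mm wide; its back wall is 50 mm beyond this point, the rounded front ends of its side walls 62 mm before it.
- cell_right (a point): point on the surface in the right cell, as the robot sees it: where the centre of a tin's underside is when the tin is fully home (2 mm short of touching the back wall). x points into the cell, y left. The cell is 110 mm wide; its back wall is 50 mm beyond this point, the rounded front ends of its side walls 62 mm before it.
- keeper (a joint): angle of the keeper bar about its upright hinge: 0 is fully closed, along the cell fronts against the stop; it grows as the free end swings out towards the robot and then round to the left (1.57: pointing straight out from the crate). Upper limit 2.6. Stiff: it stays where it is left (about 0.3 N m to turn).
- keeper_hinge (a point): point on the hinge axis of the keeper bar, at the bar's mid-height (52 mm above the surface); in the crate's axes it lies at x = -75 mm, y = +192 mm.
- keeper_tip (a point): middle of the free end of the keeper bar, 375 mm from the hinge axis, at mid-height 52 mm. The bar is straight, a flat steel bar 10 mm thick (horizontally) and 20 mm high, its underside 42 mm above the surface.
- cup: white ceramic cup standing upside down in one of the three cells (the occupied one), 80 mm diameter at its mouth below, 84 mm tall. Origin: centre of its underside.
- bowl: stainless steel bowl on the right, 170 mm diameter, 60 mm tall. Origin: centre of its underside.
- matchbox: matchbox: small cardboard box 36 x 55 x 15 mm lying flat between the robot and the tins. Origin: centre of its underside.
- spoon: steel spoon lying on the right near the robot, about 200 mm long along its x. Origin: under its middle.
- mug: steel mug, 80 mm diameter, 85 mm tall, standing left of the crate. Origin: centre of its underside.
Mind the look-alikes: they are no part of the job. What is shaped like the tin_a but yellow is not meant. What is shaped like the tin_b but red is not meant.

How it is judged:
By the outcome, as a careful person would: the job done as asked, in the order asked, and still so for the second after the job is handed in, with the robot touching nothing.
It also fails if it takes over 72 s, if anything falls off the work surface, if the arm or the gripper's body presses on something with over 40 N, if the wrist force passes 120 N, or if a joint passes its speed limit or range.

## Working session

There is one attempt and no reset: what is moved stays moved. The work goes in short steps, Python scripts to look and compute and a tool call to move; the robot and the scene stay as the last step left them, time stands still between calls to the robot, and variables do not carry over. Pictures are saved under pics/ and viewed, at most 12 in all, crops included, and the job is handed in when it is done.

Besides the shell and the picture viewer there is one more tool, called after "Emit:" by a JSON object that holds its "fn" and its "kwargs", one argument or row to a line. jog_arm: Moves the arm, as the interface text tells. Its arguments: {"type":"object","properties":{"series":{"type":"array"},"squeeze":{"type":"number"}},"required":["series"]}

```bash
mkdir -p pics; ls
python3 - <<'E'
from bench import status,capture,camera_info
import cv2
s=status.sense();print(s['time_s'],s['ee_pos'],s['tcp_rot'],s['finger_gap'],s['ft_force'])
for n in('scene','top','wrist'):
    print(n,camera_info(n))
for n in('scene','top'):
    cv2.imwrite(f'pics/{n}0.png',capture(n))
E
```

```text
pics
0.0 [ 0.1987105  -0.56558755  0.23661787] [-8.81218509e-04  9.85771315e-01  1.68089646e-01 -9.29458532e-05] 0.09286251160160162 [-0.41061982  0.1604006   0.14743098]
scene {'fov_y': 42.2440686542941, 'cx': 253.13833365508927, 'cy': 187.72157270408397, 'origin': array([1.28354006, 0.7555322 , 1.09668023]), 'attitude': array([0.36721515, 0.15329657, 0.36777652, 0.84047227])}
top {'fov_y': 53.91751030445614, 'cx': 257.4295491614192, 'cy': 191.64033592665652, 'origin': array([ 0.46261799, -0.00388171,  1.12270622]), 'attitude': array([ 0.71219815,  0.00996186, -0.01827409, -0.70166988])}
wrist {'fov_y': 69.71126377606005, 'cx': 253.57786757643152, 'cy': 191.75140879764814, 'T_tool_cam': array([[-3.23936543e-04,  9.60552426e-01,  2.78098782e-01,
         7.79499769e-02],
       [ 9.99999686e-01,  5.12291906e-04, -6.04629730e-04,
        -4.61591298e-04],
       [-7.23246308e-04,  2.78098498e-01, -9.60552290e-01,
        -1.47503132e-01],
       [ 0.00000000e+00,  0.00000000e+00,  0.00000000e+00,
         1.00000000e+00]])}
```

View pics/top0.png

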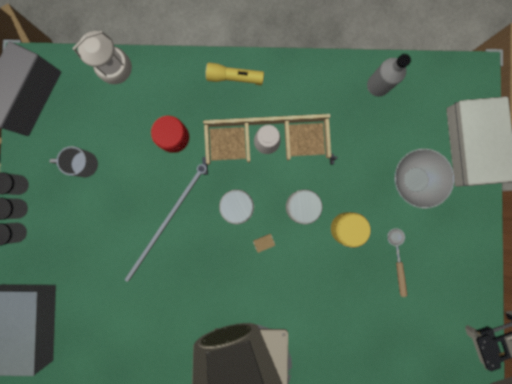

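View pics/scene0.png

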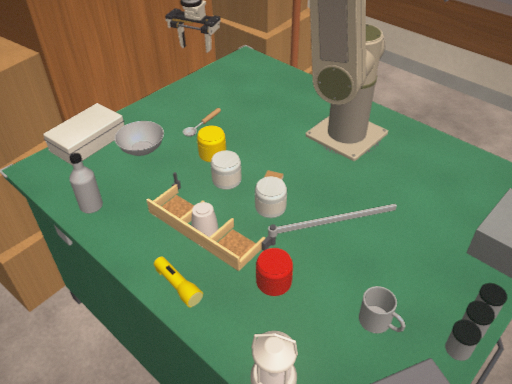

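The top view shows the crate: the left cell (228,142) and right cell (307,138) are empty with cork, and the cup is in the middle cell (267,138). The keeper runs from its hinge (202,168) to its tip (127,280), and the matchbox is at (264,243).
Candidates for the tins: white (236,207), white (304,207), yellow (352,230), red (169,134). I choose the two white ones; yellow and red are the decoys.

```bash
cat > h.py <<'E'
import numpy as np,cv2
from scipy.spatial.transform import Rotation as R
from bench import status,capture,camera_info
def rot(q): return R.from_quat([q[1],q[2],q[3],q[0]]).as_matrix()
def cam(n,s=None):
    c=camera_info(n)
    if n=='wrist':
        T=np.array(c['T_tool_cam']);Rt=rot(s['tcp_rot'])
        return c,np.array(s['ee_pos'])+Rt@T[:3,3],Rt@T[:3,:3]
    return c,np.array(c['origin']),rot(c['attitude'])
def ray(n,px,z,s=None):
    c,o,A=cam(n,s);f=192/np.tan(np.radians(c['fov_y']/2))
    d=A@np.array([(px[0]-c['cx'])/f,-(px[1]-c['cy'])/f,-1])
    return o+d*(z-o[2])/d[2]
def blobs(im,lo,hi,amin=60):
    m=cv2.inRange(cv2.cvtColor(im,cv2.COLOR_BGR2HSV),np.array(lo),np.array(hi))
    cs,_=cv2.findContours(m,cv2.RETR_EXTERNAL,cv2.CHAIN_APPROX_NONE)
    return [c for c in cs if cv2.contourArea(c)>amin]
E
python3 - <<'E'
from h import *
im=cv2.imread('pics/top0.png')
for n,lo,hi in(('white',(0,0,150),(179,60,255)),('wood',(12,40,110),(35,200,255)),('grey',(0,0,90),(179,50,255))):
    for c in blobs(im,lo,hi):
        (x,y),r=cv2.minEnclosingCircle(c)
        if not(110<x<345 and 105<y<290):continue
        p=ray('top',(x,y),.09); b=cv2.minAreaRect(c)
        print(n,(round(x),round(y),round(r,1)),p.round(3),cv2.boxPoints(b).round(0).tolist())
for nm,px,z in(('backL',(205,122),.055),('backR',(330,116),.055),('frontL',(207,161),.032),('frontR',(329,158),.032),('hinge',(202,168),.07),('stop',(332,160),.07),('tip',(127,279),.052),('match',(264,243),.015)):
    print(nm,ray('top',px,z).round(3))
a=im[95:295,115:345];cv2.imwrite('pics/crop.png',cv2.resize(a,None,fx=3,fy=3,interpolation=cv2.INTER_CUBIC)[:600])
E
```

```text
white (305, 206, 16.1) [ 0.466 -0.145  0.09 ] [[289.0, 191.0], [320.0, 191.0], [320.0, 222.0], [289.0, 222.0]]
white (236, 206, 16.0) [0.462 0.044 0.09 ] [[220.0, 191.0], [251.0, 191.0], [251.0, 222.0], [220.0, 222.0]]
white (268, 136, 10.9) [ 0.659 -0.042  0.09 ] [[257.0, 125.0], [278.0, 125.0], [278.0, 146.0], [257.0, 146.0]]
wood (264, 242, 10.7) [ 0.366 -0.034  0.09 ] [[253.0, 241.0], [270.0, 234.0], [275.0, 245.0], [257.0, 252.0]]
wood (267, 138, 66.1) [ 0.652 -0.04   0.09 ] [[203.0, 120.0], [329.0, 114.0], [331.0, 157.0], [205.0, 163.0]]
grey (304, 206, 18.4) [ 0.465 -0.143  0.09 ] [[280.0, 199.0], [312.0, 183.0], [328.0, 214.0], [296.0, 230.0]]
grey (236, 206, 17.6) [0.463 0.042 0.09 ] [[213.0, 199.0], [244.0, 183.0], [259.0, 214.0], [228.0, 229.0]]
grey (164, 222, 70.3) [0.419 0.237 0.09 ] [[124.0, 279.0], [200.0, 161.0], [209.0, 167.0], [132.0, 285.0]]
grey (267, 138, 15.0) [ 0.651 -0.04   0.09 ] [[248.0, 141.0], [266.0, 119.0], [284.0, 135.0], [266.0, 157.0]]
backL [0.702 0.136 0.055]
backR [ 0.725 -0.221  0.055]
frontL [0.593 0.131 0.032]
frontR [ 0.607 -0.223  0.032]
hinge [0.569 0.14  0.07 ]
stop [ 0.597 -0.224  0.07 ]
tip [0.255 0.346 0.052]
match [ 0.357 -0.038  0.015]
```

View pics/crop.png

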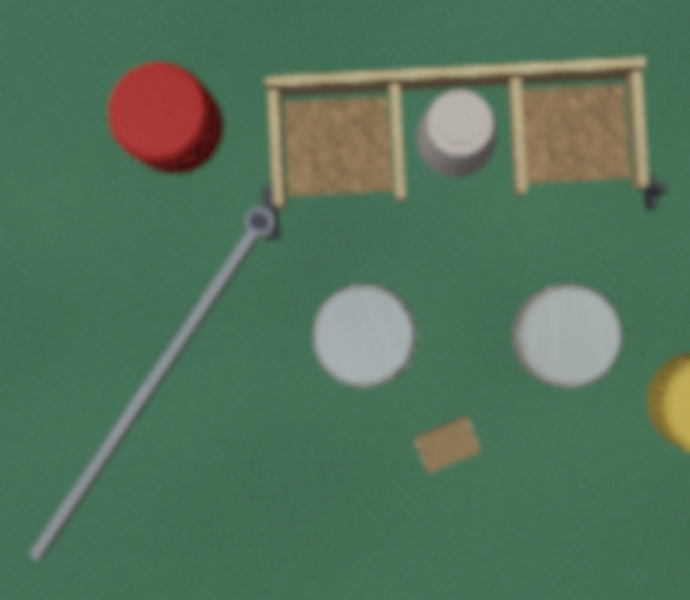

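Both white lids at z=0.09 match the tin size (positions about (0.463,0.043) and (0.466,-0.145)). The crate origin is about (0.656,-0.047) with yaw about 3.7°. I'm moving above the work area for one close wrist look.

Emit:
{"fn": "jog_arm", "kwargs": {
  "series": [
    [0.75,-0.63,-0.08,0,0,0,0.47],
    [0.75,-0.63,-0.08,0,0,0,0.47],
    [0.75,-0.63,-0.08,0,0,0,0.47]
  ]
}}

```text
time_s: 0.48
ee_pos: [0.275, -0.4373, 0.2496]
tcp_rot: [-0.0, 0.986, 0.169, 0.0]
ft_force: [-0.2, -0.7, 1.0]
finger_gap: 0.0672
finger_force: 0.0
```

Emit:
{"fn": "jog_arm", "kwargs": {
  "series": [
    [0.75,-0.63,-0.08,0,0,0,0.47],
    [0.75,-0.63,-0.08,0,0,0,0.47],
    [0.75,-0.63,-0.08,0,0,0,0.47]
  ]
}}

```text
time_s: 0.85
ee_pos: [0.3497, -0.3113, 0.2619]
tcp_rot: [0.0, 0.986, 0.169, 0.0]
ft_force: [0.6, -0.1, -0.0]
finger_gap: 0.0439
finger_force: 0.0
```

Emit:
{"fn": "jog_arm", "kwargs": {
  "series": [
    [0.75,-0.63,-0.08,0,0,0,0.47],
    [0.75,-0.63,-0.08,0,0,0,0.47],
    [0.75,-0.63,-0.08,0,0,0,0.47]
  ]
}}

```text
time_s: 1.23
ee_pos: [0.4246, -0.1846, 0.2739]
tcp_rot: [0.0, 0.986, 0.169, 0.0]
ft_force: [-0.0, -0.1, -0.3]
finger_gap: 0.0437
finger_force: 0.0
```

Emit:
{"fn": "jog_arm", "kwargs": {
  "series": [
    [0.75,-0.63,-0.08,0,0,0.087,0.47],
    [0.75,-0.63,-0.08,0,0,0.087,0.47],
    [0.75,-0.63,-0.08,0,0,0.087,0.47],
    [0.75,-0.63,-0.08,0,0,0.087,0.47]
  ]
}}

```text
time_s: 1.72
ee_pos: [0.4989, -0.0589, 0.2854]
tcp_rot: [-0.0, 0.999, 0.034, -0.0]
ft_force: [-0.2, -0.4, -0.6]
finger_gap: 0.0433
finger_force: 0.0
```

Run:
```python
from h import *
s=status.sense();im=capture('wrist');np.save('s1.npy',s,allow_pickle=True)
print(s['time_s'],s['ee_pos'].round(4),s['finger_gap'],R.from_matrix(rot(s['tcp_rot'])).as_euler('ZYX',degrees=True))
cv2.imwrite('pics/w1.png',im)
```

```text
1.725 [ 0.4989 -0.0589  0.2854] 0.043317442895803936 [ 3.87979535e+00  2.07388762e-02 -1.79998015e+02]
```

View pics/w1.png

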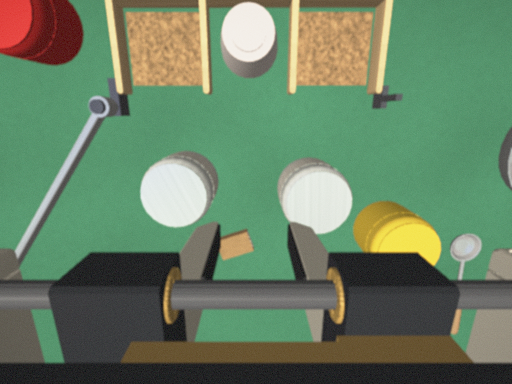

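The wrist view shows the tins' white lids at (177,190) and (316,199), wall front ends at about (123,92), (206,92), (293,92) and (378,92), the hinge at (99,106), the stop at (382,97) and the yellow decoy at (400,240).

Run:
```python
from h import *
s=np.load('s1.npy',allow_pickle=True).item();im=cv2.imread('pics/w1.png')
for nm,lo,hi in(('lid',(0,0,185),(179,45,255)),('yel',(20,120,205),(35,255,255))):
  for c in blobs(im,lo,hi,600):
    (x,y),(a,b),_=cv2.fitEllipse(c);print(nm,round(x),round(y),round(a),round(b),ray('wrist',(x,y),.09,s).round(4))
P={}
for nm,px,z in(('w1',(123,92),.032),('w2',(206,92),.032),('w3',(293,92),.032),('w4',(378,92),.032),('hinge',(99,106),.07),('wleftUp',(110,20),.032),('wrightUp',(387,20),.032)):
    P[nm]=ray('wrist',px,z,s);print(nm,P[nm].round(4))
d=P['w4']-P['w1'];d[2]=0;yaw=np.arctan2(d[0],-d[1]);print('yaw',np.degrees(yaw),np.linalg.norm(d))
x=np.array([np.cos(yaw),np.sin(yaw)]);y=np.array([-x[1],x[0]])
print('O walls',np.mean([P[k][:2] for k in('w1','w2','w3','w4')],0)+.06*x,'O hinge',P['hinge'][:2]+.075*x-.192*y)
```

```text
lid 317 200 63 70 [ 0.4725 -0.1433  0.09  ]
lid 173 193 62 69 [0.4682 0.0443 0.09  ]
lid 65 169 24 158 [0.4912 0.18   0.09  ]
lid 248 32 53 59 [ 0.6614 -0.0411  0.09  ]
yel 408 239 40 74 [ 0.4242 -0.274   0.09  ]
w1 [0.5907 0.1269 0.032 ]
w2 [0.5983 0.0134 0.032 ]
w3 [ 0.6064 -0.1055  0.032 ]
w4 [ 0.6142 -0.2218  0.032 ]
hinge [0.5706 0.1409 0.07  ]
wleftUp [0.6771 0.1379 0.032 ]
wrightUp [ 0.7011 -0.2165  0.032 ]
yaw 3.8643542784567604 0.3494055864041874
O walls [ 0.66225005 -0.04269868] O hinge [ 0.6583757  -0.04556932]
```

Emit:
{"fn": "jog_arm", "kwargs": {
  "series": [
    [-0.707,0.553,0.2,0,0,0,0.6],
    [-0.707,0.553,0.4,0,0,0,0.6],
    [-0.707,0.553,0.667,0,0,0,0.6],
    [-0.707,0.553,0.667,0,0,0,0.6]
  ]
}}

```text
time_s: 2.28
ee_pos: [0.3931, -0.1502, 0.1809]
tcp_rot: [-0.002, 1.0, 0.03, -0.004]
ft_force: [0.5, 0.8, -1.0]
finger_gap: 0.0558
finger_force: 0.0
```

Emit:
{"fn": "jog_arm", "kwargs": {
  "series": [
    [0,0,0.4,0,0,0,0.6],
    [0,0,0.7,0,0,0,0.6],
    [0,0,0.867,0,0,0,0.6],
    [0,0,0.867,0,0,0,0.6]
  ]
}}

```text
time_s: 2.78
ee_pos: [0.3979, -0.1499, 0.0558]
tcp_rot: [-0.0, 0.999, 0.032, -0.001]
ft_force: [0.4, 0.4, -1.2]
finger_gap: 0.0558
finger_force: 0.0
```

Emit:
{"fn": "jog_arm", "kwargs": {
  "series": [
    [0.083,0,0,0,0,0,0.6],
    [0.167,0,0,0,0,0,0.6],
    [0.233,0.026,0,0,0,0,0.6],
    [0.3,0.0525,0,0,0,0,0.6],
    [0.367,0.079,0,0,0,0,0.6],
    [0.433,0.105,0,0,0,0,0.6],
    [0.5,0.131,0,0,0,0,0.6],
    [0.567,0.1575,0,0,0,0,0.6],
    [0.633,0.184,0,0,0,0,0.6],
    [0.7,0.21,0,0,0,0,0.6],
    [0.7,0.21,0,0,0,0,0.6]
  ]
}}

```text
time_s: 4.15
ee_pos: [0.5057, -0.175, 0.0557]
tcp_rot: [0.0, 0.999, 0.032, 0.001]
ft_force: [0.3, 0.4, 0.4]
finger_gap: 0.056
finger_force: 0.0
```

Run:
```python
from h import *
s=status.sense();im=capture('wrist');np.save('s2.npy',s,allow_pickle=True)
print(s['time_s'],s['ee_pos'].round(4),s['finger_gap'],s['ft_force'].round(1))
t=capture('top')
cv2.imwrite('pics/w2.png',np.hstack([cv2.resize(im,(400,300)),cv2.resize(t[90:300,115:395],(400,300))]))
```

```text
4.15 [ 0.5057 -0.175   0.0557] 0.05599163094581266 [0.3 0.4 0.4]
```

View pics/w2.png

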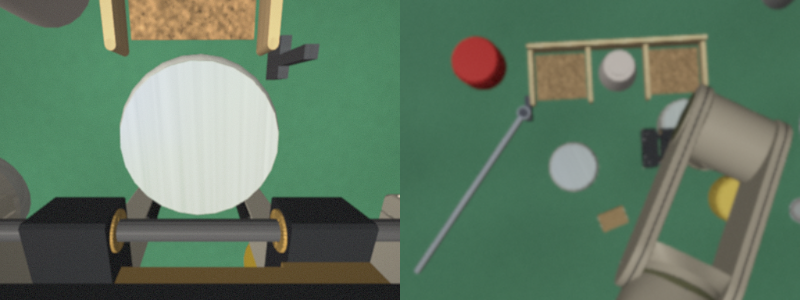

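The tin sits centred in the fingers (lid at (200,135) in the left panel). The wall ends are at about (117,47) and (267,47) there, so the cell looks slightly left of the tin; I'll refine that.

```bash
cat > cell.py <<'E'
from h import *
import sys
def meas(im,s,rows):
    Rt=rot(s['tcp_rot']);p0=np.array(s['ee_pos'])
    hsv=cv2.cvtColor(im,cv2.COLOR_BGR2HSV)
    # wall tops: pale wood, brighter than cork
    m=cv2.inRange(hsv,np.array((12,40,185)),np.array((35,130,255)))
    for r in rows:
        xs=np.where(m[r])[0];g=np.split(xs,np.where(np.diff(xs)>3)[0]+1)
        print(r,[(int(a[0]),int(a[-1]),(Rt.T@(ray('wrist',((a[0]+a[-1])/2,r),.032,s)-p0))[:2].round(4).tolist()) for a in g if len(a)>4])
    for c in blobs(im,(0,0,185),(179,45,255),5000):
        (x,y),(a,b),_=cv2.fitEllipse(c);print('lid',round(x),round(y),(Rt.T@(ray('wrist',(x,y),.09,s)-p0)).round(4))
E
python3 - <<'E'
from cell import *
s=np.load('s2.npy',allow_pickle=True).item();im=capture('wrist');meas(im,s,[5,20,35,50,58])
E
```

```text
5 [(129, 142, [0.1334, -0.0643]), (173, 183, [0.1334, -0.0414]), (187, 200, [0.1334, -0.033]), (271, 275, [0.1334, 0.01]), (299, 304, [0.1334, 0.0255]), (310, 325, [0.1334, 0.0341]), (347, 361, [0.1334, 0.0539])]
20 [(130, 144, [0.1262, -0.0644]), (167, 173, [0.1262, -0.0463]), (180, 197, [0.1262, -0.0362]), (236, 242, [0.1263, -0.0085]), (346, 360, [0.1263, 0.0541])]
35 [(132, 145, [0.1189, -0.0644]), (171, 199, [0.1189, -0.0386]), (211, 216, [0.1189, -0.0227]), (262, 277, [0.1189, 0.0084]), (293, 298, [0.1189, 0.0228]), (345, 359, [0.1189, 0.0542])]
50 [(134, 147, [0.1113, -0.0641]), (344, 357, [0.1113, 0.0541])]
58 [(136, 147, [0.1072, -0.064]), (345, 355, [0.1072, 0.0542])]
lid 255 172 [ 0.0535 -0.0001 -0.0342]
```

Emit:
{"fn": "jog_arm", "kwargs": {
  "series": [
    [0.067,-0.012,0,0,0,0,0.6],
    [0.133,-0.025,0,0,0,0,0.6],
    [0.2,-0.033,0,0,0,0,0.6],
    [0.267,-0.033,0,0,0,0,0.6],
    [0.333,-0.033,0,0,0,0,0.6],
    [0.4,-0.033,0,0,0,0,0.6],
    [0.467,-0.033,0,0,0,0,0.6],
    [0.533,-0.033,0,0,0,0,0.6],
    [0.6,-0.033,0,0,0,0,0.6],
    [0.65,-0.033,0,0,0,0,0.6],
    [0.7,-0.033,0,0,0,0,0.6],
    [0.7,-0.033,0,0,0,0,0.6]
  ]
}}

```text
time_s: 5.8
ee_pos: [0.6098, -0.1629, 0.0558]
tcp_rot: [0.0, 0.999, 0.032, 0.001]
ft_force: [-0.9, -0.4, 1.0]
finger_gap: 0.056
finger_force: 0.0
```

Emit:
{"fn": "jog_arm", "kwargs": {
  "series": [
    [0.01,0,0,0,0,0,0.6],
    [0.02,0,0,0,0,0,0.6],
    [0.03,0,0,0,0,0,0.6],
    [0.04,0,0,0,0,0,0.6]
  ]
}}

```text
time_s: 6.3
ee_pos: [0.6149, -0.1626, 0.0556]
tcp_rot: [0.0, 0.999, 0.032, -0.0]
ft_force: [-4.3, -0.8, 2.5]
finger_gap: 0.0559
finger_force: 1.7
```

Run:
```python
from cell import *
s=status.sense();im=capture('wrist');cv2.imwrite('pics/w3.png',im);np.save('s3.npy',s,allow_pickle=True)
print(s['time_s'],s['ee_pos'].round(4),s['ft_force'].round(1));meas(im,s,[30,60,90])
```

```text
6.3 [ 0.6149 -0.1626  0.0556] [-4.3 -0.8  2.5]
30 []
60 [(143, 156, [0.1062, -0.0595]), (351, 364, [0.1061, 0.0585])]
90 [(146, 159, [0.0902, -0.0595]), (191, 195, [0.0901, -0.0359]), (316, 327, [0.0901, 0.0392]), (348, 362, [0.0901, 0.0587])]
lid 253 176 [ 0.0519 -0.0006 -0.0344]
```

View pics/w3.png

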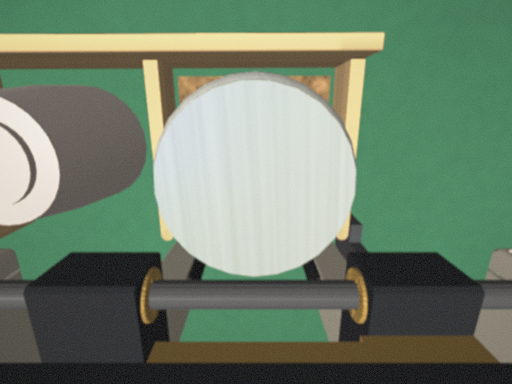

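The tin is inside the right cell and centred between the walls. The back wall's inner edge is at row ~52 and the tin's rim at row ~73, so I'll work out the remaining gap.

Run:
```python
from cell import *
s=np.load('s3.npy',allow_pickle=True).item();Rt=rot(s['tcp_rot'])
for px,z in(((255,52),.055),((255,34),.055),((160,238),.032),((342,238),.032),((255,73),.09),((255,275),.09)):
    print(px,(Rt.T@(ray('wrist',px,z,s)-s['ee_pos'])).round(4))
```

```text
(255, 52) [0.1059 0.0002 0.0006]
(255, 34) [0.1138 0.0002 0.0006]
(160, 238) [-0.0044 -0.0641  0.0236]
(342, 238) [-0.0044  0.0595  0.0236]
(255, 73) [ 0.092  -0.     -0.0344]
(255, 275) [ 0.0045  0.0001 -0.0344]
```

Emit:
{"fn": "jog_arm", "kwargs": {
  "series": [
    [0.01,0,0,0,0,0,0.6],
    [0.02,0,0,0,0,0,0.6],
    [0.027,0,0,0,0,0,0.6],
    [0.027,0,0,0,0,0,0.6]
  ]
}}

```text
time_s: 6.85
ee_pos: [0.6192, -0.1622, 0.0556]
tcp_rot: [0.0, 0.999, 0.032, 0.0]
ft_force: [-2.2, -1.0, 2.8]
finger_gap: 0.0558
finger_force: 1.5
```

Emit:
{"fn": "jog_arm", "kwargs": {
  "series": [
    [0.007,0,0,0,0,0,0.6],
    [0.007,0,0,0,0,0,0.6]
  ]
}}

```text
time_s: 7.1
ee_pos: [0.6202, -0.1622, 0.0556]
tcp_rot: [0.0, 0.999, 0.032, 0.0]
ft_force: [-3.5, -0.5, 1.9]
finger_gap: 0.056
finger_force: 1.7
```

Emit:
{"fn": "jog_arm", "kwargs": {
  "series": [
    [0.007,0,0,0,0,0,0.6],
    [0.007,0,0,0,0,0,0.6]
  ]
}}

```text
time_s: 7.35
ee_pos: [0.6212, -0.1621, 0.0555]
tcp_rot: [-0.0, 0.999, 0.032, 0.0]
ft_force: [-2.9, -0.5, 2.8]
finger_gap: 0.0557
finger_force: 1.7
```

Emit:
{"fn": "jog_arm", "kwargs": {
  "series": [
    [0.007,0,0,0,0,0,0.6],
    [0.007,0,0,0,0,0,0.6]
  ]
}}

```text
time_s: 7.6
ee_pos: [0.6222, -0.162, 0.0555]
tcp_rot: [-0.0, 0.999, 0.032, 0.0]
ft_force: [-3.8, 0.2, 2.7]
finger_gap: 0.0558
finger_force: 1.7
```

Emit:
{"fn": "jog_arm", "kwargs": {
  "series": [
    [0.007,0,0,0,0,0,0.6],
    [0.007,0,0,0,0,0,0.6]
  ]
}}

```text
time_s: 7.85
ee_pos: [0.6233, -0.162, 0.0555]
tcp_rot: [-0.0, 0.999, 0.032, 0.0]
ft_force: [-3.5, -0.6, 1.9]
finger_gap: 0.0555
finger_force: 1.7
```

Emit:
{"fn": "jog_arm", "kwargs": {
  "series": [
    [0.007,0,0,0,0,0,0.6],
    [0.007,0,0,0,0,0,0.6]
  ]
}}

```text
time_s: 8.1
ee_pos: [0.6243, -0.1619, 0.0555]
tcp_rot: [0.0, 0.999, 0.032, 0.0]
ft_force: [-2.0, -0.4, 1.9]
finger_gap: 0.0562
finger_force: 1.6
```

Run:
```python
from cell import *
s=status.sense();im=capture('wrist');Rt=rot(s['tcp_rot'])
g=cv2.cvtColor(im,cv2.COLOR_BGR2GRAY)
cv2.imwrite('pics/w4.png',cv2.resize(im[:300,120:400],None,fx=2,fy=2,interpolation=cv2.INTER_CUBIC))
print(s['ee_pos'].round(4));meas(im,s,[90])
print(g[40:110,225:285].mean(1).round().astype(int).tolist())
```

```text
[ 0.6243 -0.1619  0.0555]
90 [(146, 159, [0.0901, -0.0595]), (348, 362, [0.0901, 0.0587])]
lid 24 186 [ 0.0479 -0.0978 -0.0345]
lid 253 176 [ 0.0518 -0.0006 -0.0345]
[115, 115, 115, 115, 115, 115, 115, 115, 115, 115, 115, 114, 113, 123, 158, 205, 223, 226, 225, 224, 224, 223, 223, 222, 222, 221, 221, 220, 220, 218, 201, 166, 133, 130, 144, 159, 167, 173, 176, 178, 190, 201, 206, 212, 216, 218, 219, 219, 219, 219, 219, 219, 219, 219, 219, 219, 219, 218, 219, 219, 219, 219, 219, 219, 219, 219, 219, 219, 219, 219]
```

View pics/w4.png

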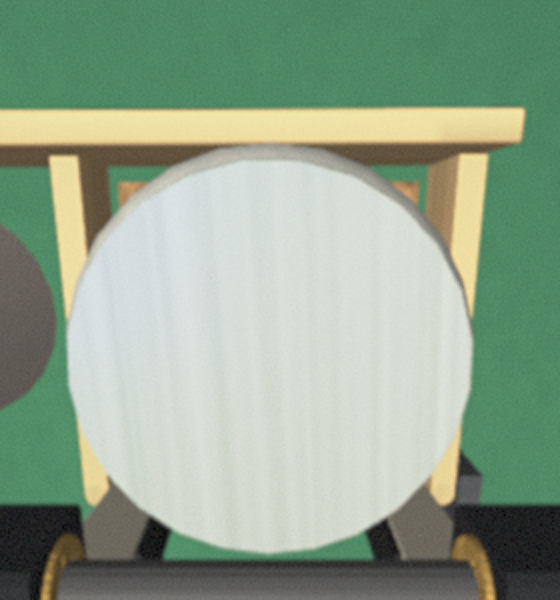

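The tin is almost touching: the back wall's inner edge is at row ~71 and the tin's side starts at row ~73. Continuing in 1 mm steps.

Emit:
{"fn": "jog_arm", "kwargs": {
  "series": [
    [0.007,0,0,0,0,0,0.6],
    [0.007,0,0,0,0,0,0.6]
  ]
}}

```text
time_s: 8.4
ee_pos: [0.6253, -0.1618, 0.0555]
tcp_rot: [-0.0, 0.999, 0.032, 0.0]
ft_force: [-3.1, 0.2, 1.2]
finger_gap: 0.0559
finger_force: 1.7
```

Emit:
{"fn": "jog_arm", "kwargs": {
  "series": [
    [0.007,0,0,0,0,0,0.6],
    [0.007,0,0,0,0,0,0.6]
  ]
}}

```text
time_s: 8.65
ee_pos: [0.6262, -0.1618, 0.0555]
tcp_rot: [-0.0, 0.999, 0.032, -0.0]
ft_force: [-6.1, 0.7, 2.6]
finger_gap: 0.0561
finger_force: 2.4
```

Emit:
{"fn": "jog_arm", "kwargs": {
  "series": [
    [0.004,0,0,0,0,0,0.6],
    [0.004,0,0,0,0,0,0.6]
  ]
}}

```text
time_s: 8.9
ee_pos: [0.6262, -0.1618, 0.0554]
tcp_rot: [-0.0, 0.999, 0.032, -0.001]
ft_force: [-7.3, -0.9, 5.4]
finger_gap: 0.0557
finger_force: 3.7
```

The right tin is home against the back wall: the arm has stalled and the force is rising. Retracting, then going behind the left tin.

Emit:
{"fn": "jog_arm", "kwargs": {
  "series": [
    [-0.1,0,0,0,0,0,0.6],
    [-0.4,0,0,0,0,0,0.6],
    [-0.7,0,0,0,0,0,0.6],
    [-1,0,0,0,0,0,0.6],
    [-1,0,0,0,0,0,0.6]
  ]
}}

```text
time_s: 9.52
ee_pos: [0.4743, -0.1708, 0.0543]
tcp_rot: [-0.001, 0.999, 0.032, -0.001]
ft_force: [-0.1, -1.2, -0.5]
finger_gap: 0.0556
finger_force: 0.0
```

Emit:
{"fn": "jog_arm", "kwargs": {
  "series": [
    [-0.453,0,0,0,0,0,0.6],
    [-0.453,-0.3,0,0,0,0,0.6],
    [-0.453,-0.65,0,0,0,0,0.6],
    [-0.453,-1,0,0,0,0,0.6],
    [-0.453,-1,0,0,0,0,0.6]
  ]
}}

```text
time_s: 10.15
ee_pos: [0.401, -0.0232, 0.0562]
tcp_rot: [-0.0, 0.999, 0.035, 0.001]
ft_force: [0.2, 0.4, -0.2]
finger_gap: 0.0556
finger_force: 0.0
```

Emit:
{"fn": "jog_arm", "kwargs": {
  "series": [
    [0,-0.25,0,0,0,0,0.6],
    [0,-0.439,0,0,0,0,0.6],
    [0,-0.439,0,0,0,0,0.6]
  ]
}}

```text
time_s: 10.52
ee_pos: [0.3968, 0.0402, 0.0562]
tcp_rot: [-0.0, 0.999, 0.033, 0.001]
ft_force: [0.5, -1.0, 0.4]
finger_gap: 0.0557
finger_force: 0.0
```

Emit:
{"fn": "jog_arm", "kwargs": {
  "series": [
    [0.083,0,0,0,0,0,0.6],
    [0.167,0,0,0,0,0,0.6],
    [0.233,-0.016,0,0,0,0,0.6],
    [0.3,-0.032,0,0,0,0,0.6],
    [0.367,-0.048,0,0,0,0,0.6],
    [0.433,-0.065,0,0,0,0,0.6],
    [0.5,-0.081,0,0,0,0,0.6],
    [0.567,-0.097,0,0,0,0,0.6],
    [0.633,-0.114,0,0,0,0,0.6],
    [0.7,-0.13,0,0,0,0,0.6],
    [0.7,-0.13,0,0,0,0,0.6]
  ]
}}

```text
time_s: 11.9
ee_pos: [0.5001, 0.0662, 0.0556]
tcp_rot: [-0.0, 0.999, 0.032, 0.001]
ft_force: [-0.1, 0.1, 0.8]
finger_gap: 0.056
finger_force: 0.0
```

Run:
```python
from cell import *
s=status.sense();im=capture('wrist')
print(s['time_s'],s['ee_pos'].round(4),s['ft_force'].round(1));meas(im,s,[5,20,35,50,58])
t=capture('top')
cv2.imwrite('pics/w5.png',np.hstack([cv2.resize(im,(400,300)),cv2.resize(t[90:300,115:395],(400,300))]))
```

```text
11.9 [0.5001 0.0662 0.0556] [-0.1  0.1  0.8]
5 [(138, 151, [0.1334, -0.0595]), (198, 207, [0.1334, -0.0281]), (225, 235, [0.1334, -0.0132]), (258, 262, [0.1334, 0.003]), (285, 296, [0.1334, 0.0195]), (356, 370, [0.1334, 0.0587])]
20 [(139, 153, [0.1262, -0.0594]), (178, 182, [0.1262, -0.0408]), (197, 208, [0.1262, -0.0285]), (258, 270, [0.1262, 0.0052]), (274, 283, [0.1262, 0.0132]), (287, 291, [0.1262, 0.0189]), (306, 327, [0.1262, 0.034]), (354, 368, [0.1262, 0.0584])]
35 [(141, 154, [0.1189, -0.0594]), (177, 188, [0.1189, -0.04]), (196, 213, [0.1189, -0.0277]), (240, 249, [0.1189, -0.0055]), (269, 274, [0.1189, 0.0095]), (297, 304, [0.1189, 0.0256]), (323, 331, [0.1189, 0.0403]), (353, 367, [0.1189, 0.0586])]
50 [(142, 155, [0.1113, -0.0596]), (177, 193, [0.1113, -0.0391]), (200, 205, [0.1113, -0.0292]), (224, 236, [0.1113, -0.0138]), (255, 262, [0.1113, 0.0023]), (273, 284, [0.1113, 0.0135]), (296, 301, [0.1113, 0.0248]), (307, 313, [0.1113, 0.0313]), (320, 331, [0.1113, 0.04]), (352, 365, [0.1113, 0.0586])]
58 [(143, 156, [0.1072, -0.0595]), (178, 184, [0.1072, -0.0416]), (188, 207, [0.1072, -0.0323]), (255, 260, [0.1072, 0.0017]), (268, 283, [0.1072, 0.0119]), (299, 303, [0.1072, 0.0264]), (310, 315, [0.1072, 0.0329]), (322, 331, [0.1072, 0.0409]), (351, 365, [0.1072, 0.0587])]
lid 252 174 [ 0.0528 -0.0011 -0.0343]
```

View pics/w5.png

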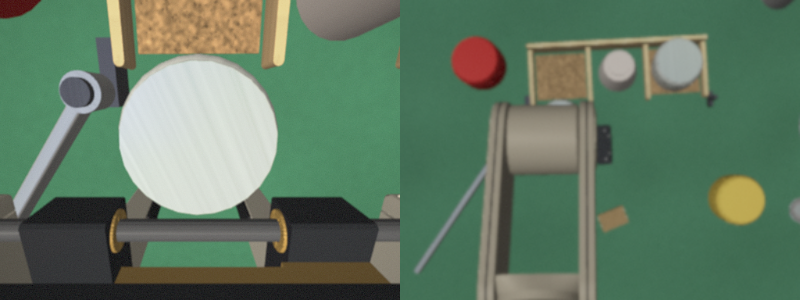

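The left tin is cradled and centred on its cell (walls at ±59 mm), and the right tin is visible home in its cell. Pushing in.

Emit:
{"fn": "jog_arm", "kwargs": {
  "series": [
    [0.067,0,0,0,0,0,0.6],
    [0.133,0,0,0,0,0,0.6],
    [0.2,0,0,0,0,0,0.6],
    [0.267,0,0,0,0,0,0.6],
    [0.333,0,0,0,0,0,0.6],
    [0.4,0,0,0,0,0,0.6],
    [0.467,0,0,0,0,0,0.6],
    [0.533,0,0,0,0,0,0.6],
    [0.6,0,0,0,0,0,0.6],
    [0.65,0,0,0,0,0,0.6],
    [0.7,0,0,0,0,0,0.6],
    [0.713,0,0,0,0,0,0.6],
    [0.713,0,0,0,0,0,0.6]
  ]
}}

```text
time_s: 13.62
ee_pos: [0.6061, 0.0727, 0.0557]
tcp_rot: [-0.0, 0.999, 0.032, 0.0]
ft_force: [0.5, 0.3, 0.1]
finger_gap: 0.0557
finger_force: 0.0
```

Emit:
{"fn": "jog_arm", "kwargs": {
  "series": [
    [0.007,0,0,0,0,0,0.6],
    [0.007,0,0,0,0,0,0.6]
  ]
}}

```text
time_s: 13.88
ee_pos: [0.6067, 0.0728, 0.0556]
tcp_rot: [0.0, 0.999, 0.032, -0.0]
ft_force: [-1.0, -0.6, 2.0]
finger_gap: 0.0556
finger_force: 1.0
```

Emit:
{"fn": "jog_arm", "kwargs": {
  "series": [
    [0.007,0,0,0,0,0,0.6],
    [0.007,0,0,0,0,0,0.6]
  ]
}}

```text
time_s: 14.12
ee_pos: [0.6079, 0.0729, 0.0556]
tcp_rot: [-0.0, 0.999, 0.032, 0.0]
ft_force: [-1.1, 0.3, 1.4]
finger_gap: 0.0559
finger_force: 1.2
```

Emit:
{"fn": "jog_arm", "kwargs": {
  "series": [
    [0.007,0,0,0,0,0,0.6],
    [0.007,0,0,0,0,0,0.6]
  ]
}}

```text
time_s: 14.38
ee_pos: [0.609, 0.073, 0.0556]
tcp_rot: [-0.0, 0.999, 0.032, 0.0]
ft_force: [-2.0, -0.2, 1.8]
finger_gap: 0.0557
finger_force: 1.1
```

Emit:
{"fn": "jog_arm", "kwargs": {
  "series": [
    [0.007,0,0,0,0,0,0.6],
    [0.007,0,0,0,0,0,0.6]
  ]
}}

```text
time_s: 14.62
ee_pos: [0.61, 0.0731, 0.0556]
tcp_rot: [-0.0, 0.999, 0.032, -0.0]
ft_force: [-2.7, -0.9, 2.3]
finger_gap: 0.056
finger_force: 1.5
```

Emit:
{"fn": "jog_arm", "kwargs": {
  "series": [
    [0.007,0,0,0,0,0,0.6],
    [0.007,0,0,0,0,0,0.6]
  ]
}}

```text
time_s: 14.88
ee_pos: [0.6102, 0.073, 0.0554]
tcp_rot: [0.0, 0.999, 0.032, -0.001]
ft_force: [-7.0, -1.2, 5.5]
finger_gap: 0.0558
finger_force: 3.9
```

Both tins are home. Now planning the keeper push with closed fingers.

```bash
cat > plan.py <<'E'
from h import *
s=status.sense();Rt=rot(s['tcp_rot']);p0=np.array(s['ee_pos'])
yaw=np.radians(3.75);X=np.array([np.cos(yaw),np.sin(yaw)]);Y=np.array([-X[1],X[0]])
h=np.array([.570,.1405])
def P(th,r,gap=0):
    e=-np.sin(th)*X-np.cos(th)*Y;n=-np.cos(th)*X+np.sin(th)*Y
    return h+r*e+n*(.005+.0075*abs(np.cos(th))+.0175*abs(np.sin(th))+gap)
def tool(d): return np.array([d@X,-d@Y])/.15
E
python3 - <<'E'
from plan import *
print(s['time_s'],p0.round(4))
im=cv2.imread('pics/top0.png')
for c in blobs(im,(20,120,120),(35,255,255),200):
    (x,y),r=cv2.minEnclosingCircle(c);q=ray('top',(x,y),.085);print('yel',x,y,q.round(3),np.linalg.norm(q[:2]-h)-.048)
d=np.array([.255,.346])-h;th0=np.arctan2(-d@X,-d@Y);print('th0',th0,np.linalg.norm(d))
a=P(th0,.2,.022);print('start',a,'tool from now',tool(a-p0[:2]))
ths=np.linspace(th0,0.03,41);rs=np.interp(ths,[0,1.2,3],[.26,.2,.2])
pts=[P(t,r) for t,r in zip(ths,rs)];base=a
for k in range(0,40,8):
    print([tool(p-base).round(3).tolist() for p in pts[k+1:k+9]]);base=pts[k+8]
print('min reach',min(np.linalg.norm(p) for p in pts))
E
```

```text
14.875 [0.6102 0.073  0.0554]
yel 350.5 229.5 [ 0.404 -0.273  0.085] 0.3977004357641771
yel 234.8570556640625 72.9540786743164 [0.834 0.052 0.085] 0.23036928171199533
th0 2.214293353988406 0.3761053708736422
start [0.42735448 0.28788557] tool from now [-1.12242451 -1.50898171]
[[-0.136, 0.171], [-0.182, 0.227], [-0.224, 0.285], [-0.264, 0.347], [-0.3, 0.411], [-0.333, 0.477], [-0.362, 0.545], [-0.388, 0.615]]
[[-0.022, 0.072], [-0.039, 0.145], [-0.053, 0.219], [-0.062, 0.293], [-0.068, 0.364], [-0.07, 0.435], [-0.068, 0.506], [-0.062, 0.578]]
[[0.01, 0.072], [0.024, 0.143], [0.034, 0.217], [0.04, 0.295], [0.051, 0.374], [0.066, 0.454], [0.087, 0.534], [0.113, 0.613]]
[[0.031, 0.079], [0.068, 0.157], [0.109, 0.234], [0.156, 0.309], [0.208, 0.383], [0.266, 0.453], [0.328, 0.522], [0.395, 0.587]]
[[0.072, 0.062], [0.148, 0.119], [0.229, 0.173], [0.314, 0.223], [0.402, 0.267], [0.494, 0.307], [0.59, 0.341], [0.688, 0.37]]
min reach 0.3855316176224088
```

Emit:
{"fn": "jog_arm", "kwargs": {
  "series": [
    [-0.1,0,0,0,0,0,0.6],
    [-0.4,0,0,0,0,0,0.6],
    [-0.7,0,0,0,0,0,0.6],
    [-0.9,0,-0.1,0,0,0,0.6],
    [-0.9,0,-0.5,0,0,0,0.3],
    [-0.9,0,-0.5,0,0,0,0]
  ]
}}

```text
time_s: 15.62
ee_pos: [0.48, 0.0645, 0.1361]
tcp_rot: [0.0, 0.999, 0.032, 0.005]
ft_force: [0.4, 0.4, 0.0]
finger_gap: 0.0404
finger_force: 0.0
```

Emit:
{"fn": "jog_arm", "kwargs": {
  "series": [
    [-0.22,-0.35,0,0,0,0,0],
    [-0.22,-0.7,0,0,0,0,0],
    [-0.22,-1,0,0,0,0,0],
    [-0.22,-1,0,0,0,0,0]
  ]
}}

```text
time_s: 16.12
ee_pos: [0.4334, 0.2146, 0.1303]
tcp_rot: [-0.0, 0.999, 0.034, 0.0]
ft_force: [0.1, 0.4, 0.4]
finger_gap: 0.0019
finger_force: 0.0
```

Emit:
{"fn": "jog_arm", "kwargs": {
  "series": [
    [0,-0.3,0,0,0,0,0],
    [0,-0.51,0,0,0,0,0],
    [0,-0.51,0,0,0,0,0],
    [0,-0.51,0,0,0,0,0]
  ]
}}

```text
time_s: 16.62
ee_pos: [0.4289, 0.2873, 0.1301]
tcp_rot: [0.0, 0.999, 0.032, -0.0]
ft_force: [0.6, 0.2, -0.0]
finger_gap: 0.0004
finger_force: 0.0
```

Run:
```python
from cell import *
s=status.sense();im=capture('wrist');t=capture('top')
print(s['time_s'],s['ee_pos'].round(4),s['finger_gap'])
cv2.imwrite('pics/w6.png',np.hstack([cv2.resize(im,(400,300)),cv2.resize(t[90:300,115:395],(400,300))]))
```

```text
16.625 [0.4289 0.2873 0.1301] 0.0004267939643380085
```

View pics/w6.png

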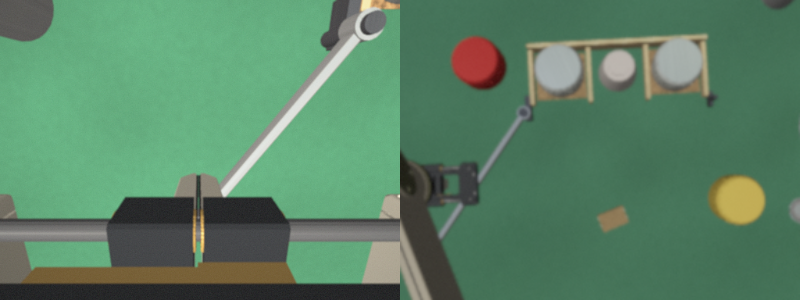

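Both tins sit in the left and right cells, with the cup still in the middle. The keeper bar passes right of the closed fingers (bar edge at (222,193) in the left panel), about 41 mm from the TCP as planned. Descending and sweeping.

Emit:
{"fn": "jog_arm", "kwargs": {
  "series": [
    [0,0,0.25,0,0,0,0],
    [0,0,0.5,0,0,0,0],
    [0,0,0.5,0,0,0,0]
  ]
}}

```text
time_s: 17.1
ee_pos: [0.4264, 0.286, 0.0525]
tcp_rot: [0.002, 0.999, 0.032, -0.003]
ft_force: [-0.0, -0.3, 0.7]
finger_gap: 0.0005
finger_force: 0.0
```

Emit:
{"fn": "jog_arm", "kwargs": {
  "series": [
    [-0.07,0.09,0,0,0,0,0],
    [-0.136,0.171,0,0,0,0,0],
    [-0.182,0.227,0,0,0,0,0],
    [-0.224,0.285,0,0,0,0,0],
    [-0.264,0.347,0,0,0,0,0],
    [-0.3,0.411,0,0,0,0,0],
    [-0.333,0.477,0,0,0,0,0],
    [-0.362,0.545,0,0,0,0,0],
    [-0.388,0.615,0,0,0,0,0]
  ]
}}

```text
time_s: 18.23
ee_pos: [0.3763, 0.1918, 0.0555]
tcp_rot: [0.0, 0.999, 0.032, -0.0]
ft_force: [0.6, 1.0, 0.6]
finger_gap: 0.0005
finger_force: 0.8
```

Emit:
{"fn": "jog_arm", "kwargs": {
  "series": [
    [-0.022,0.072,0,0,0,0,0],
    [-0.039,0.145,0,0,0,0,0],
    [-0.053,0.219,0,0,0,0,0],
    [-0.062,0.293,0,0,0,0,0],
    [-0.068,0.364,0,0,0,0,0],
    [-0.07,0.435,0,0,0,0,0],
    [-0.068,0.506,0,0,0,0,0],
    [-0.062,0.578,0,0,0,0,0]
  ]
}}

```text
time_s: 19.23
ee_pos: [0.3729, 0.1047, 0.0555]
tcp_rot: [-0.0, 0.999, 0.032, -0.0]
ft_force: [1.9, 1.6, 0.2]
finger_gap: 0.0004
finger_force: 0.8
```

Run:
```python
from plan import *
im=capture('wrist');t=capture('top')
print(s['time_s'],p0.round(4),s['ft_force'].round(1));np.save('s7.npy',s,allow_pickle=True)
cv2.imwrite('pics/w7.png',np.hstack([cv2.resize(im,(400,300)),cv2.resize(t[90:300,115:395],(400,300))]))
```

```text
19.225 [0.3729 0.1047 0.0555] [1.9 1.6 0.2]
```

View pics/w7.png

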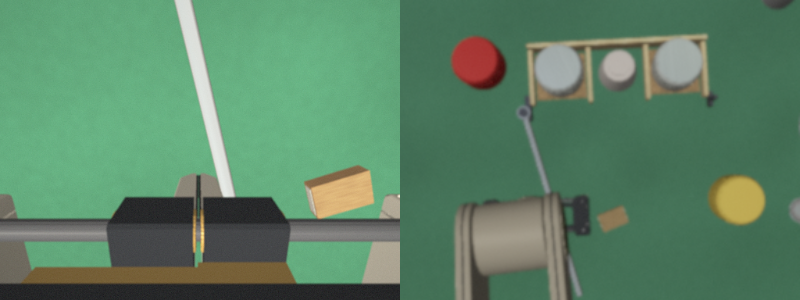

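The bar is following the fingers (θ≈1.3). The matchbox at (340,190) in the left panel lies below the tips' level. Continuing.

Emit:
{"fn": "jog_arm", "kwargs": {
  "series": [
    [0.01,0.072,0,0,0,0,0],
    [0.024,0.143,0,0,0,0,0],
    [0.034,0.217,0,0,0,0,0],
    [0.04,0.295,0,0,0,0,0],
    [0.051,0.374,0,0,0,0,0],
    [0.066,0.454,0,0,0,0,0],
    [0.087,0.534,0,0,0,0,0],
    [0.113,0.613,0,0,0,0,0]
  ]
}}

```text
time_s: 20.32
ee_pos: [0.396, 0.0139, 0.0555]
tcp_rot: [-0.0, 0.999, 0.032, -0.0]
ft_force: [-1.5, 2.1, 0.8]
finger_gap: 0.0006
finger_force: 0.7
```

Emit:
{"fn": "jog_arm", "kwargs": {
  "series": [
    [0.031,0.079,0,0,0,0,0],
    [0.068,0.157,0,0,0,0,0],
    [0.109,0.234,0,0,0,0,0],
    [0.156,0.309,0,0,0,0,0],
    [0.208,0.383,0,0,0,0,0],
    [0.266,0.453,0,0,0,0,0],
    [0.328,0.522,0,0,0,0,0],
    [0.395,0.587,0,0,0,0,0]
  ]
}}

```text
time_s: 21.32
ee_pos: [0.4612, -0.07, 0.0555]
tcp_rot: [-0.0, 0.999, 0.032, -0.0]
ft_force: [-0.8, 1.2, 0.1]
finger_gap: 0.0007
finger_force: 0.6
```

Emit:
{"fn": "jog_arm", "kwargs": {
  "series": [
    [0.072,0.062,0,0,0,0,0],
    [0.148,0.119,0,0,0,0,0],
    [0.229,0.173,0,0,0,0,0],
    [0.314,0.223,0,0,0,0,0],
    [0.402,0.267,0,0,0,0,0],
    [0.494,0.307,0,0,0,0,0],
    [0.57,0.341,0,0,0,0,0],
    [0.61,0.37,0,0,0,0,0],
    [0.61,0.37,0,0,0,0,0]
  ]
}}

```text
time_s: 22.45
ee_pos: [0.5559, -0.1193, 0.0556]
tcp_rot: [0.0, 0.999, 0.032, 0.0]
ft_force: [-0.6, -0.3, -0.5]
finger_gap: 0.0004
finger_force: 0.0
```

Run:
```python
from plan import *
im=capture('wrist')
print(s['time_s'],p0.round(4),s['ft_force'].round(1),'target closed',P(0,.26),tool(P(0,.26)-p0[:2]))
hsv=cv2.cvtColor(im,cv2.COLOR_BGR2HSV);m=cv2.inRange(hsv,np.array((0,0,120)),np.array((179,40,255)))
for c in (60,90,110,140,370,400,430,460):
    a=np.where(m[:,c])[0];g=np.split(a,np.where(np.diff(a)>2)[0]+1)
    print(c,[(int(k[0]),int(k[-1]),(ray('wrist',(c,k.mean()),.062,s)[:2]).round(4).tolist()) for k in g if 12<len(k)<60])
```

```text
22.45 [ 0.5559 -0.1193  0.0556] [-0.6 -0.3 -0.5] target closed [ 0.57453158 -0.11976086] [0.12341304 0.0114713 ]
60 [(209, 225, [0.5717, -0.0116])]
90 [(211, 226, [0.5719, -0.0279])]
110 [(64, 97, [0.6436, -0.0445]), (212, 227, [0.572, -0.0388])]
140 [(214, 229, [0.5718, -0.0551])]
370 [(226, 241, [0.5728, -0.1827])]
400 [(227, 242, [0.5732, -0.1995])]
430 [(229, 243, [0.5734, -0.2165])]
460 []
```

The bar is about 0.06 rad from closed; pushing on until it meets the stop.

Emit:
{"fn": "jog_arm", "kwargs": {
  "series": [
    [0.03,0,0,0,0,0,0],
    [0.06,0,0,0,0,0,0],
    [0.09,0,0,0,0,0,0],
    [0.107,0,0,0,0,0,0],
    [0.107,0,0,0,0,0,0]
  ]
}}

```text
time_s: 23.12
ee_pos: [0.5719, -0.1177, 0.0556]
tcp_rot: [-0.0, 0.999, 0.032, 0.0]
ft_force: [0.2, -0.1, 0.5]
finger_gap: 0.0006
finger_force: 0.0
```

Emit:
{"fn": "jog_arm", "kwargs": {
  "series": [
    [0.014,0,0,0,0,0,0],
    [0.014,0,0,0,0,0,0]
  ]
}}

```text
time_s: 23.38
ee_pos: [0.5735, -0.1176, 0.0555]
tcp_rot: [-0.0, 0.999, 0.032, -0.0]
ft_force: [-0.9, 0.2, 0.8]
finger_gap: 0.0003
finger_force: 0.7
```

Emit:
{"fn": "jog_arm", "kwargs": {
  "series": [
    [0.007,0,0,0,0,0,0],
    [0.007,0,0,0,0,0,0]
  ]
}}

```text
time_s: 23.62
ee_pos: [0.5736, -0.1176, 0.0555]
tcp_rot: [-0.0, 0.999, 0.032, -0.001]
ft_force: [-6.0, -0.8, 4.9]
finger_gap: 0.0004
finger_force: 3.6
```

Emit:
{"fn": "jog_arm", "kwargs": {
  "series": [
    [0.008,0,0,0,0,0,0],
    [0.008,0,0,0,0,0,0]
  ]
}}

```text
time_s: 23.88
ee_pos: [0.5737, -0.1176, 0.0554]
tcp_rot: [-0.0, 0.999, 0.032, -0.002]
ft_force: [-13.1, -0.9, 10.3]
finger_gap: 0.0006
finger_force: 6.8
```

Emit:
{"fn": "jog_arm", "kwargs": {
  "series": [
    [-0.1,0,0,0,0,0,0],
    [-0.4,0,0,0,0,0,0],
    [-0.5,0,-0.4,0,0,0,0],
    [-0.6,0,-0.8,0,0,0,0],
    [-0.6,0,-1,0,0,0,0],
    [-0.6,0,-1,0,0,0,0]
  ]
}}

```text
time_s: 24.62
ee_pos: [0.4881, -0.1241, 0.2094]
tcp_rot: [0.001, 0.999, 0.032, 0.003]
ft_force: [0.2, -0.3, -0.5]
finger_gap: 0.0005
finger_force: 0.0
```

Run:
```python
from plan import *
im=capture('wrist');print(s['time_s'],p0.round(4),s['ft_force'].round(1))
cv2.imwrite('pics/w8.png',cv2.resize(im,(768,576)))
```

```text
24.625 [ 0.4881 -0.1241  0.2094] [ 0.2 -0.3 -0.5]
```

View pics/w8.png

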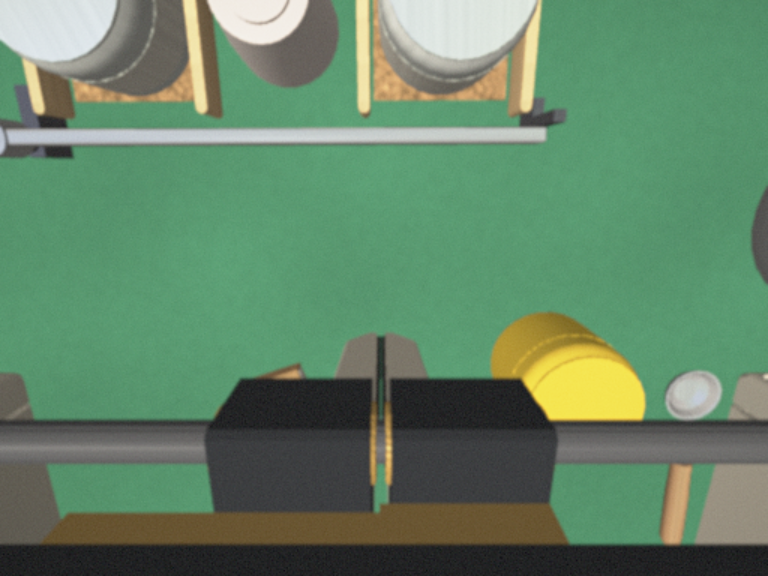

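The bar lies straight along the cell fronts, from (0,140) to (545,134), against the stop. Both tins are in their cells, the cup is in place, and the robot is clear. Handing in.

```bash
python3 -c "
from bench import arm
print(arm.sign_off())"
```

```text
the job is handed in; nothing more can be done
None
```

I slid both white tins home in the left and right cells and closed the keeper bar against its stop. The cup, bowl, mug, spoon and matchbox were left untouched, and I handed the job in at about 25 s; no verdict came back.

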